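# Cover the brick fire box

## Robot

A 6-joint arm with a two-finger parallel gripper is mounted at the origin on the work surface. World frame = base frame: x ahead of the robot, y to its left, z up, the work surface at z = 0. Lengths are in m, angles in rad, forces in N, time in s.
With the tool pointing down it reaches from about 0.375 to 0.975 m from the base axis. Payload 3.8 kg.
Tool frame: the origin (TCP) lies at the very end of the fingers, on their centre line; the grasp point (between the pads) lies manip.pinch_z behind it (manip.pinch_z is the distance from the TCP to the grasp point, in m); z points along the fingers, y is the line along which they close (so a half turn about z gives the same grasp; the last joint's range is limited). The gripper opens to 85 mm and grips with 20 to 120 N. Pads are 22 mm wide; open, the fingers measure 114 mm over their backs; the gripper's body (76 mm by 85 mm) begins 54 mm behind the grasp point. The pads swing forward as they close: fully open they stand 13 mm farther back than shut.
Start: joints at [1.181, 0.264, 1.604, -0, 1.274, -0.037], TCP at [0.233, 0.633, 0.231] pointing down, gripper open.
Joint ranges: [-2.63, 2.63], [-0.94, 2.18], [0.31, 2.57], [-1.31, 4.45], [0, 2.66], [-2.55, 2.55]. Speed limits (rad/s): [2.57, 2.57, 3.14, 3.14, 3.14, 3.14].

## Interface

Orientations are given as [roll, pitch, yaw] about the fixed x, y, z axes, in that order (R = Rz(yaw) Ry(pitch) Rx(roll)).
In Python, from rig import manip gives the robot as it stands. Calls block until the motion is done:
- manip.move_pose(position, orientation): joint-space move of the TCP to a pose.
- manip.movel(position, frame=None, speed=0.15): straight line of the TCP; frame=None keeps the orientation; speed is the mean speed in m/s.
- manip.move_joints(angles): joint-space move.
- manip.move_gripper(opening): opening from 0.0 (shut) to 1.0 (fully open); the grip force is fixed at half the most; returns when the fingers have stopped.
- manip.wait(seconds).
- manip.ik(position, orientation): joint angles nearest the present ones, or None.
- manip.grab_frame(name): name is "scene" or "top" or "wrist"; returns the picture (384x512x3 uint8, blue, green, red); there is no depth.
- manip.get_calibration(name): a dict with "intrinsics" (3x3 intrinsics, pixels), "origin" and "rotation" of the camera in the world. Camera axes: x right, y down, z forward; pixel columns grow to the right and rows downward; lengths in m; the calibration is good to about 2 mm. A picture is of the moment at which its call begins: read the wrist's pose just before it. get_calibration takes no time and is no camera call; for the wrist camera it gives the pose at the moment of the call.
A pose or a line that the arm cannot do raises manip.IKError and nothing moves.
- manip.finish_job(): hands the job in; it is judged then, once.
Readings, each from a call of its own:
- manip.get_time_s(): time.
- manip.get_q(): joint angles.
- manip.get_qvel(): joint speeds.
- manip.get_joint_torque(): joint torques, N m.
- manip.get_tool_pos(): TCP position.
- manip.get_tcp_rot(): TCP orientation.
- manip.get_wrist_force(): force on the tool from outside, world axes, zero at the start.
- manip.get_ft_torque(): the same for the moment, N m.
- manip.get_width(): opening from 0.0 (shut) to 1.0 (fully open).
- manip.get_gripper_force(): force on a finger pad.
Only numpy, scipy, OpenCV 4.12 (cv2) and the standard library are available. Lean on these libraries where they do the work, as an engineer would, in place of code of your own. Each camera call takes 0.05 s, during which the arm holds its last target. There are 200 camera calls.

## Task

Take the rectangular firebrick cover by its handle and set it gently on top of the small red-brick fire box, lying flat with its long side along the box's long side and its edges flush with the box all round. Let go of it there, and leave the round steel lid where it lies: it belongs to the quench pot.

Things in the scene. Friction and masses are not known exactly. Their poses are not given: they have to be found in the camera images.
- firebox: Small open-topped fire box of dark red brick, fixed to the bench: 150 mm (its x) by 120 mm (its y), 70 mm high, walls 30 mm thick round a 90 x 60 mm opening, grate inside. Origin: centre of its underside, on the bench, z up; the rim lies 70 mm above the origin.
- brick_cover: Loose rectangular cover of pale buff firebrick, 150 mm (its x) by 120 mm (its y) by 24 mm thick, about 0.4 to 0.8 kg, lying on the bench. On top, a dark steel bar handle along its x, on its centre line: bar 90 mm long, 14 mm wide (y) and 14 mm high, its centre line 57 mm and its top 64 mm above the underside, on two feet at the bar's ends (x = +-40 mm), open beneath (26 mm clear). Origin: centre of the underside, z up; the same either way round (half a turn).
- round_lid: Loose round lid of bright steel, 140 mm across and 8 mm thick, with a red bar handle of the same shape along its x (top 48 mm above the underside). Not to be used. Origin: centre of the underside, z up.
Mind the look-alikes: they are no part of the job. What is shaped like the brick_cover but purple is not meant. Several things look just like the firebox: the one meant starts farthest to the robot's left.

How it is judged:
By the outcome, as a careful person would: the job done as asked, in the order asked, and still so for the second after the job is handed in, with the robot touching nothing.
It also fails if it takes over 42 s, if anything falls off the work surface, if the arm or the gripper's body presses on something with over 40 N, if the wrist force passes 120 N, or if a joint passes its speed limit or range.

## Working session

There is one attempt and no reset: what is moved stays moved. The work goes in short steps, each a Python script; the robot and the scene stay as the last script left them, time stands still between calls to the robot, and variables do not carry over. Pictures are saved under pics/ and viewed, at most 10 in all, crops included, and the job is handed in when it is done.

```bash
mkdir -p pics; ls; python3 - <<'E'
from rig import manip
import cv2,numpy as np
np.set_printoptions(precision=4,suppress=True)
for n in("scene","top"):
    cv2.imwrite(f"pics/{n}0.png",manip.grab_frame(n)); c=manip.get_calibration(n); print(n,c)
print(manip.pinch_z,manip.get_tcp_rot(),manip.get_time_s(), manip.get_calibration("wrist"))
E
```

```text
pics
scene {'intrinsics': array([[468.0856,   0.    , 256.9587],
       [  0.    , 468.0856, 193.6087],
       [  0.    ,   0.    ,   1.    ]]), 'origin': array([1.1904, 0.1625, 1.2161]), 'rotation': array([-2.5467, -0.0098,  1.7758])}
top {'intrinsics': array([[397.0856,   0.    , 254.0334],
       [  0.    , 397.0856, 190.4574],
       [  0.    ,   0.    ,   1.    ]]), 'origin': array([0.3535, 0.0017, 1.2632]), 'rotation': array([-3.0723, -0.0065, -1.551 ])}
0.0187 [-3.1395 -0.0001  2.7888] 0.1 {'intrinsics': array([[276.7835,   0.    , 257.3128],
       [  0.    , 276.7835, 196.9524],
       [  0.    ,   0.    ,   1.    ]]), 'origin': array([0.1637, 0.6588, 0.3722]), 'rotation': array([2.8421, 0.0027, 1.2167])}
```

View pics/top0.png

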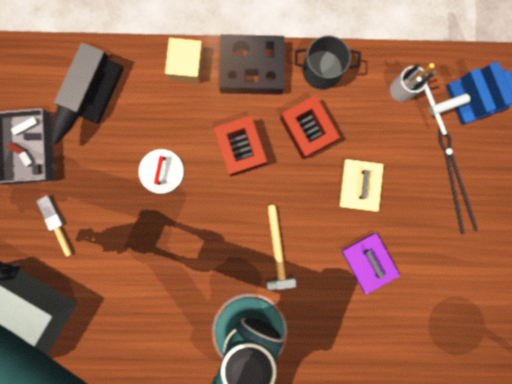

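View pics/scene0.png

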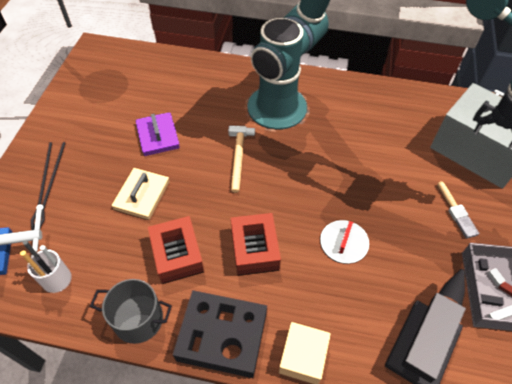

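Top view: two red fire boxes, A at (241,145) and B at (311,127). Image left is the robot's left, so A is the one meant. The buff cover with a handle is at (362,185). The purple one at (371,263) and the handle-less buff block at (184,58) are decoys. The round lid is at (161,171).

```bash
cat > h.py <<'E'
from rig import manip
import cv2,numpy as np
from scipy.spatial.transform import Rotation as R
np.set_printoptions(precision=4,suppress=True)
def plane(uv,c,z):
    uv=np.asarray(uv,float).reshape(-1,2)
    d=R.from_euler('xyz',c["rotation"]).apply(np.c_[uv,np.ones(len(uv))]@np.linalg.inv(c["intrinsics"]).T)
    return (c["origin"]+d*((z-c["origin"][2])/d[:,2])[:,None])[:,:2]
def project(P,c):
    q=R.from_euler('xyz',c["rotation"]).inv().apply(np.asarray(P,float)-c["origin"])@c["intrinsics"].T
    return q[:,:2]/q[:,2:]
def rects(img,c,z,lo,hi,amin=300):
    m=cv2.inRange(cv2.cvtColor(img,cv2.COLOR_BGR2HSV),np.array(lo),np.array(hi))
    m=cv2.morphologyEx(m,cv2.MORPH_OPEN,np.ones((3,3)))
    out=[]
    for k in cv2.findContours(m,cv2.RETR_EXTERNAL,cv2.CHAIN_APPROX_NONE)[0]:
        if cv2.contourArea(k)<amin: continue
        (x,y),(w,h),a=cv2.minAreaRect((plane(k,c,z)*1000).astype(np.float32))
        if w<h: w,h,a=h,w,a+90
        out.append((k.reshape(-1,2).mean(0),x/1000,y/1000,w,h,(a+90)%180-90))
    return out
RED=([0,150,80],[9,255,255]); BUFF=([18,40,150],[35,160,255])
E
python3 - <<'E'
from h import *
t=cv2.imread("pics/top0.png");c=manip.get_calibration("top")
hsv=cv2.cvtColor(t,cv2.COLOR_BGR2HSV); print(hsv[200,350],hsv[130,222],hsv[160,340-20],hsv[200,300],hsv[60,180])
for n,b,z in(("red",RED,.07),("buff",BUFF,.024)):
    for r in rects(t,c,z,*b): print(n,*r)
cv2.imwrite("pics/crop.png",cv2.resize(t[80:300,190:420],None,fx=2.6,fy=2.6,interpolation=cv2.INTER_CUBIC))
E
```

```text
[ 28  55 254] [  6 184 222] [ 10 179 177] [ 10 177 167] [ 28  63 254]
red [241.262  143.8824] 0.577535400390625 0.03439208221435547 164.23028564453125 144.46145629882812 18.728723526000977
red [309.9718 127.4859] 0.635780029296875 -0.17040040588378907 167.87637329101562 144.72796630859375 30.874534606933594
buff [274.9153 233.    ] 0.3086982421875 -0.07187483215332031 176.0109100341797 21.734516143798828 8.768567085266113
buff [361.2216 185.0958] 0.464063232421875 -0.3405776062011719 152.98475646972656 125.51591491699219 -5.997535705566406
buff [183.0682  56.9924] 0.863142333984375 0.23043748474121092 121.39044952392578 107.6907730102539 -4.5297088623046875
```

View pics/crop.png

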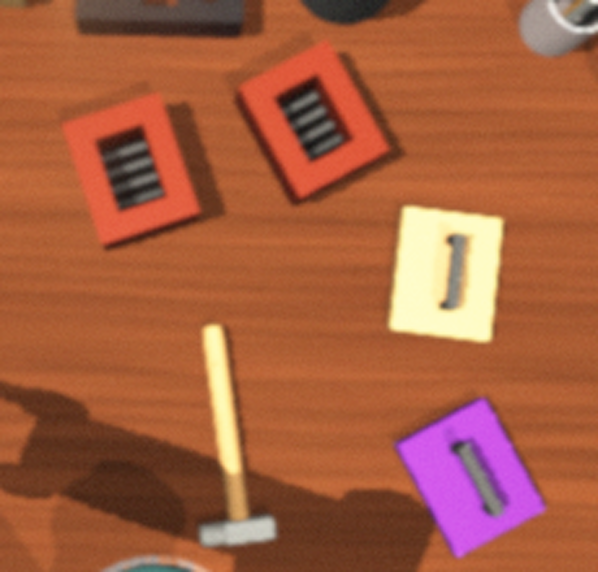

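The crop confirms it: the left red box A (crop 130,170) is the target, and the pale buff cover with the dark handle is at crop (447,272), handle along its long side. Next I take close wrist views of both.

```bash
python3 - <<'E'
from h import *
import pickle
p=manip.get_tool_pos(); manip.movel([p[0],p[1],0.33],speed=0.25)
S={}
for n,x,y,yaw in(("box",.577,.034,np.radians(18)),("cov",.464,-.34,np.radians(-6))):
    best=[(abs(q[5]),a) for a in(yaw,yaw+np.pi) if (q:=manip.ik([x,y,.22],[np.pi,0,a])) is not None]
    print(n,best); a=min(best)[1]
    manip.move_pose([x,y,.22],[np.pi,0,a]); manip.wait(.3)
    c=manip.get_calibration("wrist"); im=manip.grab_frame("wrist")
    cv2.imwrite(f"pics/w_{n}.png",im); S[n]=c; print(manip.get_time_s(),c["origin"])
pickle.dump(S,open("cal.pkl","wb"))
a=np.hstack([cv2.imread(f"pics/w_{n}.png") for n in("box","cov")])
cv2.imwrite("pics/w2.png",cv2.resize(a,(800,300),interpolation=cv2.INTER_AREA))
E
```

```text
box [(np.float64(1.272401622932911), np.float64(0.3141592653589793)), (np.float64(1.8691910306568826), np.float64(3.4557519189487724))]
3.475 [0.6498 0.0575 0.3622]
cov [(np.float64(0.9998409380373952), np.float64(-0.10471975511965978)), (np.float64(2.1417517155523984), np.float64(3.036872898470133))]
5.275 [ 0.5406 -0.3473  0.3621]
```

View pics/w2.png

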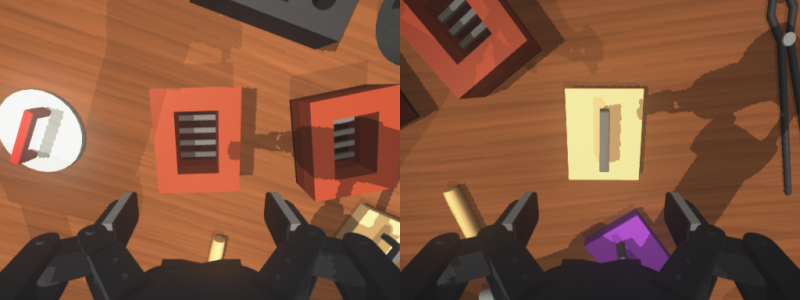

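Left half: box A at about (394..480 × 176..384 full-res), rim fully visible. Right half: cover with its handle at about (410,280) full-res. Both are clear of obstacles. Fit edges.

```bash
python3 - <<'E'
from h import *
import pickle
S=pickle.load(open("cal.pkl","rb"))
b=cv2.imread("pics/w_box.png"); v=cv2.imread("pics/w_cov.png")
h=cv2.cvtColor(b,cv2.COLOR_BGR2HSV);h2=cv2.cvtColor(v,cv2.COLOR_BGR2HSV)
print(h[180,205],h[180,212],h[240,300],h[180,340],"|",h2[200,225],h2[200,258],h2[180,262],h2[200,330])
for s in(150,165,180):
    for r in rects(b,S["box"],.07,[0,s-10,60],[8,255,255],3000): print("box",s,*r)
for s in(70,90):
    for r in rects(v,S["cov"],.024,[20,s,120],[35,255,255],3000): print("cov",s,*r)
# handle top
m=cv2.inRange(h2,np.array([0,0,40]),np.array([180,60,160]))
for k in cv2.findContours(m,cv2.RETR_EXTERNAL,cv2.CHAIN_APPROX_NONE)[0]:
    if cv2.contourArea(k)>400: print("grey",k.reshape(-1,2).mean(0),[q for q in [cv2.minAreaRect((plane(k,S["cov"],.064)*1000).astype(np.float32))]])
E
```

```text
[  7 171 224] [  7 172 225] [  6 172 224] [ 11 152 121] | [ 26  85 243] [ 18  47 146] [ 17  45 146] [ 12 159 156]
box 150 [252.0268 176.5402] 0.576751220703125 0.03954024887084961 150.2783203125 120.1347885131836 19.595314025878906
box 150 [446.2545 177.7634] 0.6374867553710938 -0.1613554229736328 159.22735595703125 144.60806274414062 29.541015625
box 165 [252.0268 176.5402] 0.576751220703125 0.03954024887084961 150.2783203125 120.1347885131836 19.595314025878906
box 165 [441.6649 180.5965] 0.63722509765625 -0.161830810546875 158.1822052001953 143.9521484375 29.652965545654297
box 180 [261.9605 186.5417] 0.5767860717773438 0.03964999771118164 149.70855712890625 119.8503646850586 19.681852340698242
box 180 [450.8419 189.2662] 0.6397794799804688 -0.17335366821289064 150.9612274169922 120.44991302490234 29.596065521240234
cov 70 [261.2471 169.1247] 0.46479168701171875 -0.3438177795410156 146.0697021484375 117.95929718017578 -6.009544372558594
grey [264.9208 342.9653] [((244.06158447265625, -326.3216552734375), (157.27005004882812, 33.09418869018555), 76.84085845947266)]
grey [ 35.209  3
[... 182 characters left out ...]
 (124.23236083984375, 255.6719970703125), 46.163490295410156)]
grey [367.7917 275.7024] [((335.1238098144531, -466.2835693359375), (93.8609848022461, 34.8227653503418), 14.859511375427246)]
grey [261.     180.7778] [((465.2242736816406, -344.0508728027344), (11.782855033874512, 86.71027374267578), 83.92574310302734)]
grey [80.314  28.3837] [((632.7459106445312, -187.52992248535156), (9.692178726196289, 40.903568267822266), 29.22021484375)]
grey [495.0412 103.2075] [((487.48968505859375, -594.9910888671875), (270.5718994140625, 34.84402847290039), 10.926020622253418)]
grey [66.0886 12.5443] [((647.4623413085938, -178.8699493408203), (10.04272747039795, 40.31535720825195), 30.231956481933594)]
```

```bash
python3 - <<'E'
from h import *
import pickle
x,y,a=.465,-.344,np.radians(-6.05); rot=[np.pi,0,a]
manip.move_pose([x,y,.13],rot); manip.movel([x,y,.0383],speed=.1)
print("f",manip.get_wrist_force()); manip.move_gripper(0.0)
print("w",manip.get_width(),manip.get_gripper_force(),manip.get_wrist_force(),manip.get_tool_pos())
manip.movel([x,y,.2],speed=.1)
print("lift",manip.get_width(),manip.get_gripper_force(),manip.get_wrist_force(),manip.get_ft_torque(),manip.get_time_s())
bx,by,ba=.5768,.0396,np.radians(19.64)
manip.move_pose([bx,by,.2],[np.pi,0,ba]); manip.wait(.4)
print(manip.get_tool_pos(),manip.get_tcp_rot(),manip.get_q(),manip.get_time_s())
c=manip.get_calibration("wrist"); im=manip.grab_frame("wrist"); cv2.imwrite("pics/hand.png",im); pickle.dump(c,open("calh.pkl","wb"))
zt=.2-.0383+.024
for s in(50,70):
    for r in rects(im,c,zt,[18,s,110],[35,255,255],3000): print(s,*r)
E
```

```text
f [-0.079  -0.5303  0.1636]
w 0.15122253495984872 59.464539885520935 [-0.1343  1.5285  3.0979] [ 0.4652 -0.3439  0.0386]
lift 0.15266532919629971 58.430095911026 [ 0.0923 -0.3121 -5.5559] [ 0.0213  0.0155 -0.0525] 9.2083
[0.5768 0.039  0.2   ] [3.1415 0.     0.3419] [ 0.0245  0.104   1.8507 -0.0001  1.187   1.2535] 11.0917
50 [250.5006 179.6298] 0.5971215209960937 0.04560519409179688 117.25013732910156 104.35489654541016 -70.46349143981934
70 [250.5006 179.6298] 0.5971215209960937 0.04560519409179688 117.25013732910156 104.35489654541016 -70.46349143981934
```

View pics/hand.png

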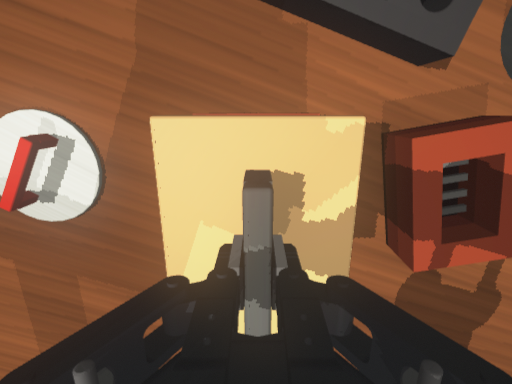

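The held cover hangs square in the fingers: far edge at row 117, from column 150 to column 364, side edges visible, near edge hidden by the gripper. I'll get its centre from the far corners and side edges.

```bash
python3 - <<'E'
from h import *
import pickle
c=pickle.load(open("calh.pkl","rb")); im=cv2.imread("pics/hand.png")
m=cv2.inRange(cv2.cvtColor(im,cv2.COLOR_BGR2HSV),np.array([17,50,90]),np.array([35,255,255]))
L=[];Rr=[];T=[]
for r in range(130,260,4):
    k=np.flatnonzero(m[r]); L.append((k[0]-.5,r)); Rr.append((k[-1]+.5,r))
for u in range(165,350,4): T.append((u,np.flatnonzero(m[:,u])[0]-.5))
ba=manip.get_tcp_rot()[2]; tc=manip.get_tool_pos()[:2]
M=np.array([[np.cos(ba),np.sin(ba)],[-np.sin(ba),np.cos(ba)]])
for n,e,ax in(("L",L,1),("R",Rr,1),("T",T,0)):
    q=(plane(e,c,.1857)-tc)@M.T*1000
    f=np.polyfit(q[:,1-ax],q[:,ax],1); res=q[:,ax]-np.polyval(f,q[:,1-ax])
    print(n,"pos at 0:",f[1],"slope deg",np.degrees(np.arctan(f[0])),"mean",np.median(q[:,ax]),"sd",res.std())
E
```

```text
L pos at 0: 59.587191306398765 slope deg -0.9382361017552858 mean 57.85494264564981 sd 7.1100023469840545
R pos at 0: -59.78107827908098 slope deg -0.061583195417778944 mean -59.82523833322232 sd 0.17053564217677356
T pos at 0: 74.18671555569885 slope deg 0.09106672385865383 mean 74.18550885391994 sd 2.943612874282383e-14
```

Cover is centred in the tool to within 1 mm, with its yaw equal to the tool's. Lowering with a force check.

```bash
python3 - <<'E'
from h import *
bx,by=.5770,.0398
manip.movel([bx,by,.120],speed=.08); manip.wait(.3)
f0=manip.get_wrist_force()[2]; print(f0)
z=.114
while z>.1055:
    manip.movel([bx,by,z],speed=.02); manip.wait(.1)
    f=manip.get_wrist_force(); print(round(z,4),manip.get_tool_pos(),f)
    if f[2]-f0>3: break
    z-=.001
print(manip.get_time_s(),manip.get_tcp_rot())
c=manip.get_calibration("wrist"); cv2.imwrite("pics/on.png",manip.grab_frame("wrist"))
E
```

```text
-6.064538548870426
0.114 [0.577  0.0398 0.1139] [ 0.1187 -0.7316 -4.3356]
0.113 [0.577  0.0398 0.113 ] [ 0.4184 -0.3902 -5.246 ]
0.112 [0.577  0.0398 0.112 ] [ 0.6057 -1.1975 -5.2301]
0.111 [0.577  0.0398 0.1109] [-0.4655 -0.604  -5.3163]
0.11 [0.577  0.0398 0.11  ] [-0.4213  0.9706 -5.2019]
0.109 [0.577  0.0398 0.109 ] [-0.1036  0.6726 -4.051 ]
0.108 [0.5772 0.0398 0.1086] [-1.9524  0.2997  0.1548]
15.2417 [ 3.1414 -0.0006  0.3428]
```

```bash
python3 - <<'E'
from h import *
p=manip.get_tool_pos()
manip.move_gripper(0.6); print(manip.get_width(),manip.get_gripper_force(),manip.get_wrist_force())
manip.movel([p[0],p[1],.27],speed=.12)
a=manip.get_tcp_rot()[2]
manip.wait(.3)
c=manip.get_calibration("wrist"); im=manip.grab_frame("wrist"); t=manip.grab_frame("scene")
for r in rects(im,c,.094,[17,50,90],[35,255,255],3000): print("cover",*r)
for r in rects(im,c,.07,[0,140,40],[35,255,255],3000): print("both",*r)
print(manip.get_time_s())
cv2.imwrite("pics/after.png",np.hstack([cv2.resize(im[60:300,120:400],None,fx=1.6,fy=1.6),cv2.resize(t[190:310,180:320],(448,384),interpolation=cv2.INTER_CUBIC)])[:, :896])
i=cv2.imread("pics/after.png"); cv2.imwrite("pics/after.png",cv2.resize(i,(800,int(384*800/i.shape[1]))))
E
```

```text
0.6016094921174532 0.0 [ 0.2046 -0.3834  0.4522]
cover [257.4796 173.3439] 0.5774989624023438 0.03907657623291016 146.81732177734375 118.80818939208984 19.553800582885742
both [260.8382 290.1369] 0.4172594909667969 -0.017538780212402343 170.36473083496094 164.52426147460938 -70.4463882446289
both [257.1442 161.3731] 0.5143598022460938 0.022453826904296877 819.337158203125 511.47503662109375 -70.02430725097656
17.6417
```

View pics/after.png

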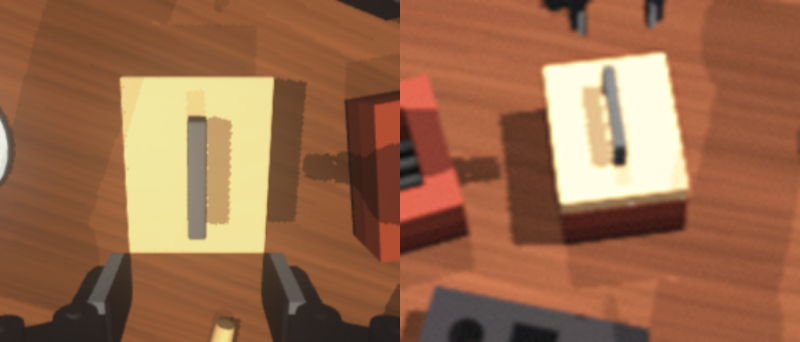

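The cover lies flat on the left box. Its left and right edges run in line with the brick in the right-hand crop (545..688 × 55..240). Measured offset from the box is about 0.9 mm and 0.1°. The gripper is clear, so I'm handing in.

```bash
python3 -c "
from rig import manip
print(manip.finish_job(), manip.get_time_s())"
```

```text
the job is handed in; nothing more can be done
the job is handed in; nothing more can be done
```

The firebrick cover is on the leftmost fire box, flat, released and flush to about 1 mm and 0.1° by the wrist camera; the round lid was left alone, and the job was handed in at about 18 s.

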